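# Set the batch number and lock the drum

## Task

Set the batch-number head on the inspection bench to 7: with the fingertips pressed lightly on the bare rubber rim of its drum, roll the drum until the 7 stands centred in the small window, then push the locking slide fully home so that its tongue holds the drum there. The drum sits on soft springs: press just firmly enough for it to roll along and never push any part of the head harder than 25 N. Leave the other things on the bench where they are, and finish clear of the head.

Things in the scene. Friction and masses are not known exactly. Their poses are not given: they have to be found in the camera images.
- stand: Grey base plate of the batch-number head, 130 (x) x 180 (y) x 12 mm, fixed; origin at the centre of its underside, y along the drum's level axle. It carries the aluminium head (drum, window, lock), clamped at an UNTRACKED height: 0 to 20 mm above its lowest position. The points rim_mid, window_mid and tab_face move with the stand and show the LOWEST position; add the same unknown 0 to 20 mm to all.
- rim_mid (a point): Highest point, mid-width, of the drum's bare black rubber rim, head at its LOWEST (stand x 0, y -35, z 125 mm). Drum 80 mm across, rim 50 mm wide along y; the cover beside it, at +y, stands 8 mm higher. Pressed, the drum sinks on springs, 3 N per mm, to a hard stop at 6 mm (18 N). Pushing the rim along stand x rolls it: about 3 N drag, so a press of 8 to 13 N is enough. It stays where left.
- window_mid (a point): Middle of the small window (26 x 22 mm) in the flat aluminium cover, head at its LOWEST (stand x 0, y 5, z 133 mm). Beneath it lies the drum's white number band, digits 0 to 9, 16 mm high, upright for someone on the -x side; dark index marks at x 0. The cover spans stand x -50 to 50, y -9 to 46 mm.
- drum (a joint): Angle of the drum, rad: 0 (or plus or minus 6.283, a full turn) has the 7 centred in the window. It grows as the top of the rim moves to stand +x, 1 rad per 40 mm of rim, and the numbers go up: 0.628 shows 8, 1.257 shows 9, 1.885 shows 0, and so on. Turns endlessly either way. Starts between 0.9 and 5.38.
- tab_face (a point): Middle of the outer (+y) face of the open locking slide's upright steel tab, head at its LOWEST (stand x 0, y 74, z 122 mm; 3 mm below the rim's top). Tab 30 mm wide (x), 8 mm thick (y), reaching 18 mm above this point. Free space beyond it at +y. A 36 mm wide rail lies beneath, out to y 90 mm, its top 19 mm below this point.
- lock (a joint): Travel of the locking slide, m: 0 open (at the start), 0.016 home at its stop. Pushed by its tab to stand -y, 2.5 N drag. Its rounded 6 mm tongue enters between two pegs on the drum's end, with 1.6 mm to spare each side when a number is centred; up to about 0.15 rad off it wedges the drum straight (up to 15 N), further off it jams on a peg.
- ring_gauge: steel ring gauge 60 mm across, 22 mm high; a bystander, leave it; origin at the centre of its underside
- test_slug: upright steel slug 26 mm across, 45 mm high; a bystander, leave it; origin at the centre of its underside
- vblock: dark steel V-block 50 x 45 mm, 34 mm high; a bystander, leave it; origin at the centre of its underside
- tape_roll: yellow roll of tape 100 mm across, 25 mm high, lying flat; a bystander, leave it; origin at the centre of its underside
- flask: upright blue flask 68 mm across, 190 mm high; a bystander, leave it; origin at the centre of its underside
- spanner: steel spanner 180 mm long, lying flat; a bystander, leave it; origin at the centre of its underside
- caliper: digital caliper 210 mm long, lying flat; a bystander, leave it; origin at the centre of its underside

How it is judged:
By the outcome, as a careful person would: the job done as asked, in the order asked, and still so for the second after the job is handed in, with the robot touching nothing.
It also fails if it takes over 61 s, if anything falls off the work surface, if the arm or the gripper's body presses on something with over 40 N, if the wrist force passes 120 N, or if a joint passes its speed limit or range.

## Robot

A 7-joint arm with a two-finger parallel gripper is mounted at the origin on the work surface. World frame = base frame: x ahead of the robot, y to its left, z up, the work surface at z = 0. Lengths are in m, angles in rad, forces in N, time in s.
With the tool pointing down it reaches from about 0.425 to 0.925 m from the base axis. Payload 6.8 kg.
Tool frame: the origin (TCP) lies midway between the tips of the shut fingers; the grasp point (between the pads) lies 19 mm behind it; z points along the fingers, x is the direction in which the jaws open and shut, and the axes are right-handed (so a half turn about z gives the same grasp; the last joint's range is limited). The gripper opens to 85 mm and grips with 20 to 120 N. Pads are 22 mm wide; open, the fingers measure 114 mm over their backs; the gripper's body (76 mm by 85 mm) begins 54 mm behind the grasp point. The pads swing forward as they close: fully open they stand 13 mm farther back than shut.
Start: joints at [-0.108, 0.477, 0.022, 1.555, -0.011, 1.109, -0.083], TCP at [0.675, 0, 0.231] pointing down, gripper open.
Joint ranges: [-2.96, 2.96], [-0.34, 2.1], [-1.41, 1.46], [0.24, 2.44], [-1.37, 4.51], [0.17, 1.92], [-2.96, 2.96]. Speed limits (rad/s): [2.39, 2.39, 3.14, 3.14, 3.14, 3.14, 3.14].

## Interface

Orientations are given as a unit quaternion [w, x, y, z].
In Python, from station import bot, imaging, nets gives the robot as it stands. The module is installed in compiled form; this text tells all that it offers.
- The arm moves only by the tool apply_moves, never from a script. Its argument "moves" is text: rows parted by semicolons, each of 7 numbers parted by spaces: the gripper command: -1 is fully open, 1 is shut, values between are in proportion, then the shift along the tool's x, y, z normalised to -1 to 1, where 1 is 120 mm, then the turn, a rotation vector about the tool's x, y, z normalised to -1 to 1, where 1 is 4 degrees. In form: hand dx dy dz rx ry rz; .... A call has 1 to 12 rows; each row shifts and turns the commanded pose from where the row before left it, along the tool's axes as they then stand; what a row does not reach is not made up. A row lasts 1/12 s, in which the tool goes at most 41.7 mm and 7.16 degrees, less where a joint would pass 70% of its speed; a pose out of reach is approached as far as the arm can. A call with a number of a shift or a turn outside -1 to 1 is refused whole. A call with a gripper value outside its range is refused whole. The fingers move at their own pace and stop on an object; "force" is the grip in N (left out, the last holds). Time passes only in rows, so rows that do not move let the fingers close. It gives the time, the measured TCP pose, the force and the opening at its end, in the units of the state.
- bot.get_obs(): the state, without advancing time (a new reading comes with each control period).
- imaging.read_camera(name): name is "scene" or "side" or "wrist"; returns a dict with "image" (480x640x3 uint8, red, green, blue), "fx", "fy", "cx", "cy" (pixels), "dist_coeffs" ([k1, k2, p1, p2, k3] as OpenCV has them; the pictures are not rectified), "view" (4x4, takes a point from world to camera coordinates); the wrist camera has in their place "mount" (4x4, takes a point from camera to tool coordinates, whose origin is the TCP and whose axes are the tool frame's). Camera axes: x right, y down, z forward; pixel columns grow to the right and rows downward; lengths in m; the calibration is good to about 2 mm. A picture is of the moment at which its call begins: read the wrist's pose just before it. There is no depth.
- bot.hand_in(): hands the job in, once; it reports no verdict.
Trained networks look in a picture, given as the dict that the camera call returned (one of the last four; its "shot" number tells which), for a name from the list of things; names that differ only in an ending like _2 or _b are one class to them, and where a whole thing is asked for, a point or a joint stands for the part that bears it (a point fixed in the world has none). Each returns a list of dicts, best first, with "score" (0 to 1); they miss things now and then, are a little off and sometimes report something else, mostly with a low value. They report only what shows in the picture. A call takes as long as a camera call.
- nets.spot_in(picture, name): "rect" ([left, top, right, bottom] in pixels, round what is visible of it).
- nets.outline_of(picture, name): "region" (480x640 bool, what is visible of it) and "rect" ([left, top, right, bottom] in pixels, round what is visible of it).
- nets.spot_point(picture, name): "location" ([column, row] in pixels: a listed point, or the origin of a listed thing).
The state is a dict: "t": time; "q": joint angles; "joint_vel": joint speeds; "joint_torque": joint torques, N m; "eef_pos": TCP position; "tool_rot": TCP orientation; "contact_force": force on the tool from outside, world axes, zero at the start; "torque": the same for the moment, N m; "gripper_width": opening from 0.0 (shut) to 1.0 (fully open).
Only numpy, scipy, OpenCV 4.12 (cv2) and the standard library are available. Lean on these libraries where they do the work, as an engineer would, in place of code of your own. Each camera call takes 0.05 s, during which the arm holds its last target.

## Working session

There is one attempt and no reset: what is moved stays moved. The work goes in short steps, Python scripts to look and compute and a tool call to move; the robot and the scene stay as the last step left them, time stands still between calls to the robot, and variables do not carry over. Pictures are saved under pics/ and viewed, and the job is handed in when it is done.

Besides the shell and the picture viewer there is one more tool, called after ">>>" by a JSON object that holds its "fn" and its "kwargs", one argument or row to a line. apply_moves: Moves the arm, as the interface text tells. Scaled input: -1 to 1 covers 120 mm each way for a shift and 4 degrees each way for a turn. Its arguments: {"type":"object","properties":{"moves":{"type":"string"},"force":{"type":"number"}},"required":["moves"]}

```bash
mkdir -p pics; cat > h.py <<'E'
import numpy as np, cv2
from station import bot, imaging, nets
def save(p,n): cv2.imwrite('pics/'+n+'.png',cv2.cvtColor(p['image'],cv2.COLOR_RGB2BGR))
def K(p): return np.array([[p['fx'],0,p['cx']],[0,p['fy'],p['cy']],[0,0,1.]])
def ray(p,uv,V):
    n=cv2.undistortPoints(np.array([[uv]],float),K(p),np.array(p['dist_coeffs']))[0,0]
    R=V[:3,:3];o=-R.T@V[:3,3];d=R.T@np.array([n[0],n[1],1]);return o,d/np.linalg.norm(d)
def atz(p,uv,z,V):
    o,d=ray(p,uv,V);return o+d*(z-o[2])/d[2]
def proj(p,X,V):
    X=np.atleast_2d(X).astype(float)
    r,_=cv2.Rodrigues(V[:3,:3]);return cv2.projectPoints(X,r,V[:3,3],K(p),np.array(p['dist_coeffs']))[0][:,0]
def tool(o):
    w,x,y,z=o['tool_rot'];from scipy.spatial.transform import Rotation as Ro
    T=np.eye(4);T[:3,:3]=Ro.from_quat([x,y,z,w]).as_matrix();T[:3,3]=o['eef_pos'];return T
def shot(n):
    o=bot.get_obs();p=imaging.read_camera(n)
    V=np.array(p['view']) if 'view' in p else np.linalg.inv(tool(o)@np.array(p['mount']))
    return p,V
E
python3 - <<'E'
from h import *
o=bot.get_obs();print(o)
for n in ['scene','side','wrist']:
    p,V=shot(n);save(p,n+'0');print(n,p['fx'],(-V[:3,:3].T@V[:3,3]).round(3))
    for k in ['stand','rim_mid','window_mid','tab_face']:
        r=nets.spot_point(p,k);print(k,[(np.round(a['location'],1),round(a['score'],2)) for a in r[:2]])
E
```

```text
{'t': 0.0, 'q': array([-0.10817771,  0.47782886,  0.02236357,  1.55645406, -0.01147386,
        1.10931468, -0.08309497]), 'joint_vel': array([-0.00043901,  0.00011341,  0.00299146,  0.00050247,  0.00051602,
       -0.00011039, -0.00049711]), 'joint_torque': array([-5.45967814e-04, -5.96443820e+01,  1.60769675e+00, -2.81194621e+01,
        1.24063640e-02,  9.39900521e-03,  2.20753498e-05]), 'eef_pos': array([6.74400602e-01, 1.42260515e-05, 2.30305816e-01]), 'tool_rot': array([ 8.75285416e-05,  9.99999559e-01,  4.73941826e-05, -9.34165153e-04]), 'contact_force': array([ 0.09065583,  0.44855224, -1.00344609]), 'torque': array([0.00788052, 0.06114252, 0.0147985 ]), 'gripper_width': 1.0009253268557037}
scene 507.9341943769329 [ 1.142 -0.333  0.727]
stand [(array([365.2, 286.3]), 0.56), (array([374. , 234.6]), 0.33)]
rim_mid [(array([350.3, 238.5]), 0.95)]
window_mid [(array([370.5, 234.3]), 0.59), (array([138.8, 314.4]), 0.59)]
tab_face [(array([407.3, 235.9]), 0.94)]
side 481.68163888860045 [0.331 0.781 0.639]
stand [(array([283.8, 309.6]), 0.84)]
rim_mid [(array([288.6, 248.3]), 0.74)]
window_mid [(array([277.7, 260.2]), 0.71)]
tab_face [(array([251.6, 279.8]), 0.74), (array([385.3, 220.6]), 0.18)]
wrist 352.1979533097295 [0.675 0.069 0.373]
stand [(array([228.6, 141.8]), 0.71)]
rim_mid [(array([164.7, 189.2]), 0.74)]
window_mid [(array([182.2, 127.1]), 0.97)]
tab_face [(array([214.5,  28.4]), 0.7)]
```

View pics/scene0.png

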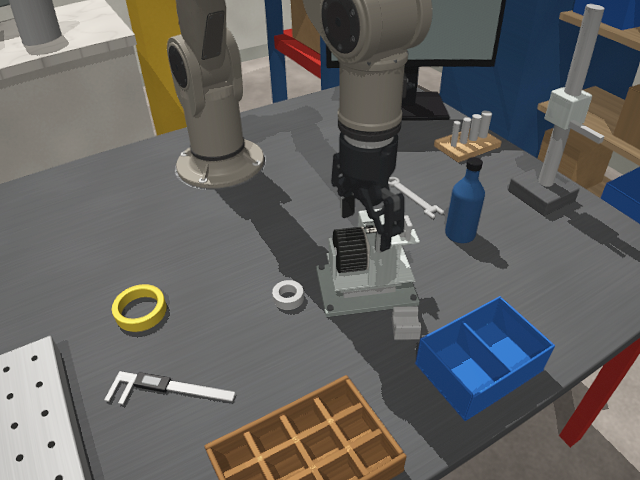

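View pics/side0.png

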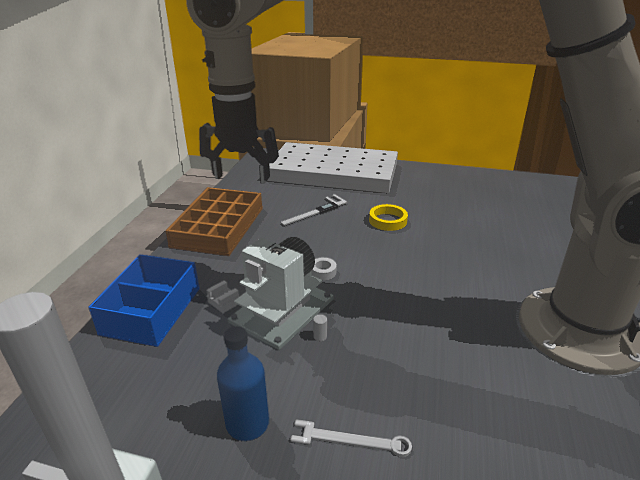

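View pics/wrist0.png

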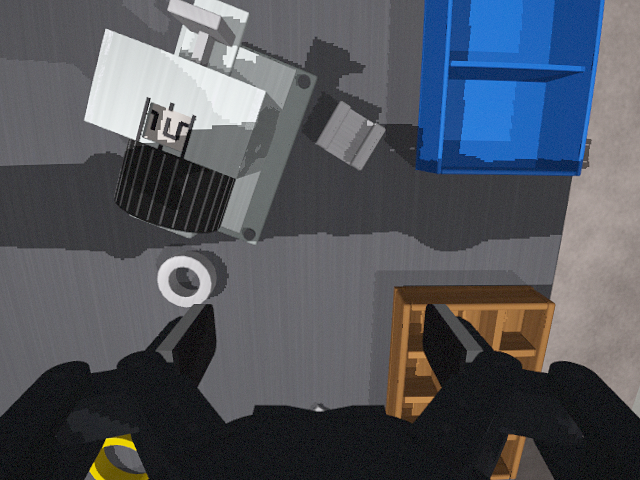

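```bash
python3 - <<'E'
from h import *
from scipy.optimize import least_squares
obs={}
cams={}
P={'stand':(0,0,0,0),'rim_mid':(0,-.035,.125,1),'window_mid':(0,.005,.133,1),'tab_face':(0,.074,.122,1)}
L=[]
for n in ['scene','side','wrist']:
    p,V=shot(n)
    if n=='wrist':
        w=p
    for k in P:
        r=nets.spot_point(p,k)
        if r: L.append((n,p,V,k,np.array(r[0]['location'])))
def pts(x,k):
    a=P[k];c,s=np.cos(x[2]),np.sin(x[2])
    return np.array([x[0]+c*a[0]-s*a[1],x[1]+s*a[0]+c*a[1],a[2]+a[3]*x[3]])
def f(x): return np.concatenate([(proj(p,pts(x,k),V)[0]-u)*(1.5 if n=='wrist' else 1) for n,p,V,k,u in L])/2
s=least_squares(f,[.58,.13,-.3,.01],loss='soft_l1')
print(s.x,np.degrees(s.x[2]))
for (n,p,V,k,u) in L: print(n,k,(proj(p,pts(s.x,k),V)[0]-u).round(1))
im=w['image'][60:260,60:330];cv2.imwrite('pics/w1.png',cv2.cvtColor(cv2.resize(im,None,fx=2.9,fy=2.9,interpolation=cv2.INTER_CUBIC),cv2.COLOR_RGB2BGR))
E
```

```text
[ 0.57984004  0.0782324  -0.37242562 -0.0012045 ] -21.338416420479316
scene stand [ 2.9 -1. ]
scene rim_mid [-1.4  2. ]
scene window_mid [-1.2 -0.3]
scene tab_face [-0.7  0.1]
side stand [-1.5  3.4]
side rim_mid [-1.9  0.1]
side window_mid [-2.2 -1.3]
side tab_face [-3.4 -2.3]
wrist stand [-0.2 -2.4]
wrist rim_mid [ 1.  -1.7]
wrist window_mid [-2.   1.5]
wrist tab_face [-0.2  0.9]
```

View pics/w1.png

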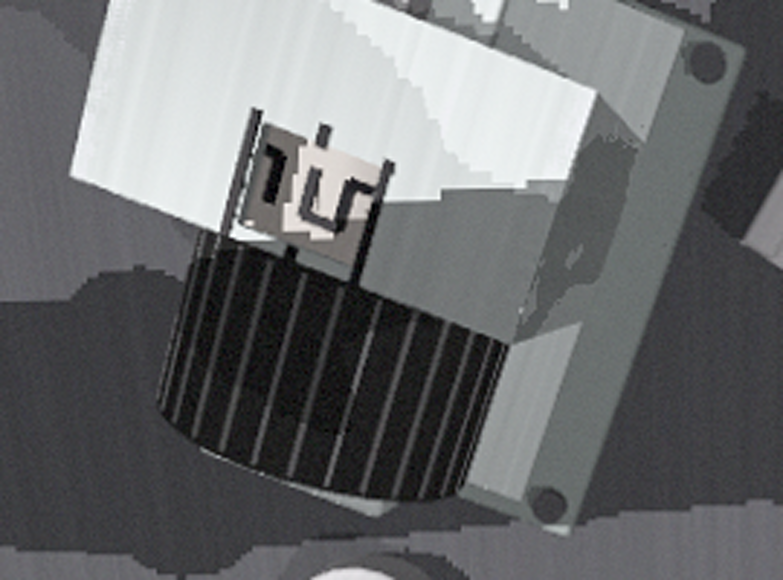

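```bash
cat >> h.py <<'E'
def S2W(x,a,h=None):
    a=np.atleast_2d(a).astype(float);c,s=np.cos(x[2]),np.sin(x[2])
    return np.c_[x[0]+c*a[:,0]-s*a[:,1],x[1]+s*a[:,0]+c*a[:,1],a[:,2]+(x[3] if h is None else h)]
def rect(p,V,x,name,z=.133,xr=(-.05,.05),yr=(-.06,.05),m=6):
    # viewer on -x side: up=+x, left=+y
    W=int((yr[1]-yr[0])*1000*m);H=int((xr[1]-xr[0])*1000*m)
    g=np.stack(np.meshgrid(np.arange(W),np.arange(H)),-1).reshape(-1,2)
    X=np.c_[xr[1]-g[:,1]/1000/m,yr[1]-g[:,0]/1000/m,np.full(len(g),z)]
    uv=proj(p,S2W(x,X),V).reshape(H,W,2).astype(np.float32)
    im=cv2.remap(p['image'],uv[...,0],uv[...,1],cv2.INTER_CUBIC)
    cv2.imwrite('pics/'+name+'.png',cv2.cvtColor(im,cv2.COLOR_RGB2BGR))
E
python3 - <<'E'
from h import *
x=[.5798,.0782,-.3724,0]
p,V=shot('wrist')
rect(p,V,x,'r0')
im=p['image'].copy()
def pl(pts,h,col):
    u=proj(p,S2W(x,pts,h),V).round().astype(int);cv2.polylines(im,[u[:,None]],True,col,1)
pl([[-.065,-.09,.012],[.065,-.09,.012],[.065,.09,.012],[-.065,.09,.012]],0,(255,0,0))
pl([[-.05,-.009,.133],[.05,-.009,.133],[.05,.046,.133],[-.05,.046,.133]],0,(0,255,0))
pl([[-.05,-.009,.133],[.05,-.009,.133],[.05,.046,.133],[-.05,.046,.133]],.01,(0,0,255))
pl([[-.015,.074,.140],[.015,.074,.140],[.015,.066,.14],[-.015,.066,.14]],0,(255,0,255))
im=cv2.resize(im[0:260,60:330],None,fx=2.3,fy=2.3,interpolation=cv2.INTER_CUBIC)
cv2.imwrite('pics/ov0.png',cv2.cvtColor(im,cv2.COLOR_RGB2BGR))
E
```

```text
(no output)
```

View pics/r0.png

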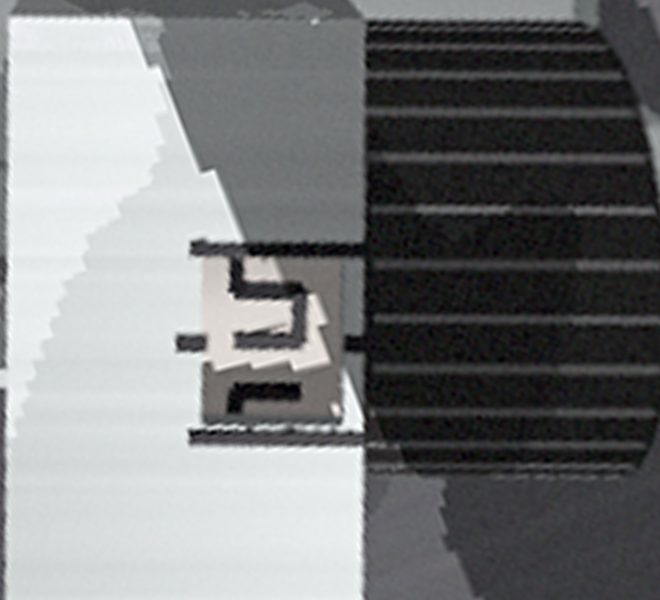

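View pics/ov0.png

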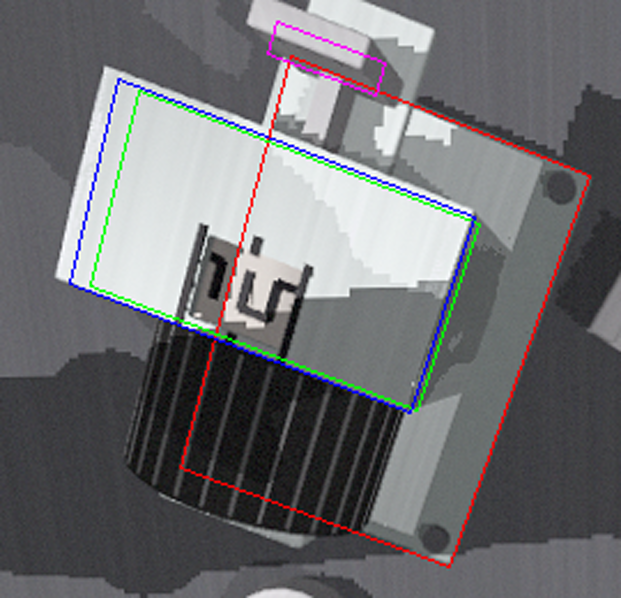

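>>> {"fn": "apply_moves", "kwargs": {
  "moves": "1 -0.22 -0.096 0 0 0 0;1 -0.22 -0.096 0 0 0 0;1 -0.22 -0.096 0 0 0 0;1 -0.23 -0.096 0 0 0 0;1 0 0 0 0 0 1;1 0 0 0 0 0 1;1 0 0 0 0 0 1;1 0 0 0 0 0 1;1 0 0 0 0 0 1;1 0 0 0 0 0 0.33;1 0 0 0 0 0 0;1 0 0 0 0 0 0",
  "force": 40
}}

```text
t: 2.55
eef_pos: [0.5683, 0.0461, 0.2314]
tool_rot: [-0.0, 0.983, -0.184, 0.0]
contact_force: [-0.2, -0.0, -0.6]
gripper_width: 0.002
```

```bash
python3 - <<'E'
from h import *
o=bot.get_obs();print(o['eef_pos'],o['gripper_width'],o['contact_force'])
p,V=shot('wrist');save(p,'w2')
q,V2=shot('scene');save(q,'s2')
im=cv2.resize(q['image'][180:340,290:450],None,fx=3.7,fy=3.7,interpolation=cv2.INTER_CUBIC);cv2.imwrite('pics/s2c.png',cv2.cvtColor(im,cv2.COLOR_RGB2BGR))
E
```

```text
[0.5682581  0.04614713 0.23136157] 0.001518139659344723 [-0.24938192 -0.0250338  -0.64105301]
```

View pics/w2.png

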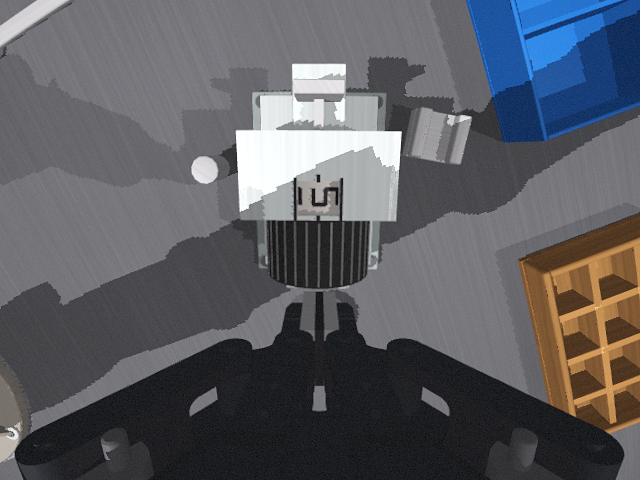

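View pics/s2c.png

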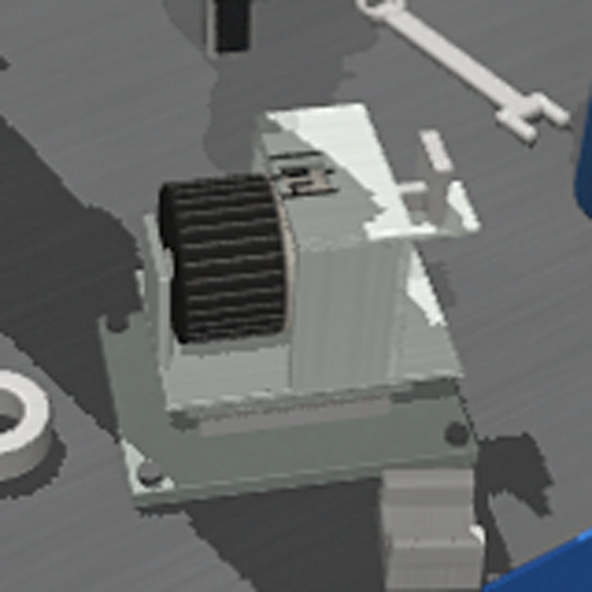

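```bash
cat > fit.py <<'E'
from h import *
from scipy.optimize import least_squares
p,V=shot('wrist');q,V2=shot('scene')
c=lambda sx,y:(sx*.05,y,.133,1)
b=lambda sx,sy:(sx*.065,sy*.09,.012,0)
L=[(p,V,c(-1,.046),(237,131)),(p,V,c(1,.046),(402,132)),(p,V,c(1,-.009),(397,221)),(p,V,c(-1,-.009),(238,219)),
(p,V,b(-1,1),(251,93)),(p,V,b(1,1),(386.5,92)),
(q,V2,c(-1,-.009),(361.6,211.6)),(q,V2,c(-1,.046),(389.2,207.8)),(q,V2,c(1,-.009),(369.2,247.6)),(q,V2,c(1,.046),(401.4,243.5)),
(q,V2,b(1,-1),(326.8,313.8)),(q,V2,b(1,1),(418.1,304.9)),(q,V2,b(-1,-1),(316.5,266.5))]
def g(x,a): return S2W(x,a[:3],x[3] if a[3] else 0)
def f(x): return np.concatenate([proj(P,g(x,a),v)[0]-u for P,v,a,u in L])
s=least_squares(f,[.58,.08,-.37,.01],loss='soft_l1');print(s.x,np.degrees(s.x[2]))
print(f(s.x).reshape(-1,2).round(1))
for sub in (slice(0,6),slice(6,13)):
    LL=L[sub];s2=least_squares(lambda x:np.concatenate([proj(P,g(x,a),v)[0]-u for P,v,a,u in LL]),s.x,loss='soft_l1');print(s2.x)
rect(p,V,s.x,'r2',xr=(-.03,.03),yr=(-.05,.05),m=8)
E
python3 fit.py
```

```text
[ 0.5811252   0.07837994 -0.37762896  0.01709534] -21.63654586900538
[[ 0.  -0.1]
 [-0.2 -0. ]
 [-0.6 -0.1]
 [ 3.3  1.1]
 [ 0.5 -1.9]
 [ 0.5  0. ]
 [-2.7 -0.4]
 [-1.3  0.3]
 [ 1.6 -0.7]
 [ 0.7 -0.2]
 [-0.9 -0.9]
 [ 2.1 -4.1]
 [-0.4 -1.9]]
[ 0.58095654  0.07847246 -0.37726958  0.01817618]
[ 0.58639145  0.07456884 -0.41240599  0.02242048]
```

View pics/r2.png

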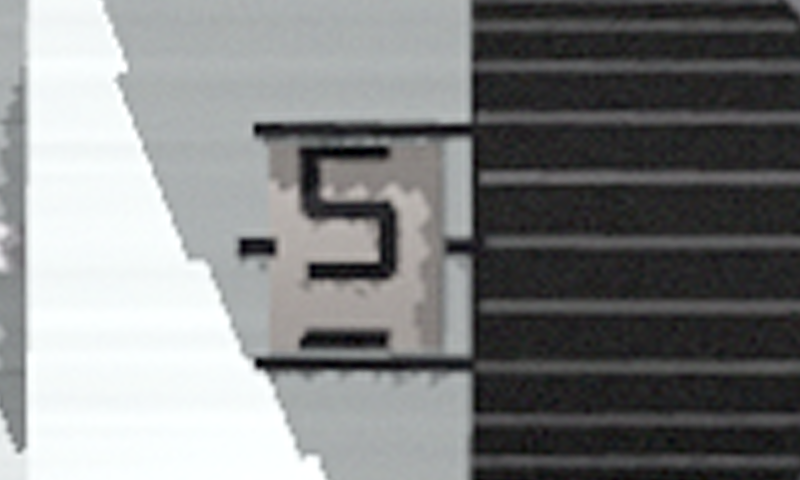

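>>> {"fn": "apply_moves", "kwargs": {
  "moves": "1 -0.1 0 0.2 0 0 0;1 0 0 0.2 0 0 0;1 0 0 0.2 0 0 0;1 0 0 0.07 0 0 0;1 0 0 0 0 0 0;1 0 0 0 0 0 0"
}}

```text
t: 3.25
eef_pos: [0.5574, 0.0504, 0.1513]
tool_rot: [0.0, 0.983, -0.185, -0.0]
contact_force: [0.2, -0.1, 1.2]
gripper_width: 0.001
```

>>> {"fn": "apply_moves", "kwargs": {
  "moves": "1 0 0 0.017 0 0 0;1 0 0 0.017 0 0 0;1 0 0 0 0 0 0"
}}

```text
t: 3.5
eef_pos: [0.5576, 0.0505, 0.1476]
tool_rot: [-0.0, 0.983, -0.185, 0.001]
contact_force: [0.3, 0.2, 0.2]
gripper_width: -0.001
```

>>> {"fn": "apply_moves", "kwargs": {
  "moves": "1 0 0 0.0125 0 0 0;1 0 0 0.0125 0 0 0;1 0 0 0 0 0 0"
}}

```text
t: 3.75
eef_pos: [0.5569, 0.0505, 0.1437]
tool_rot: [0.0, 0.983, -0.185, -0.0]
contact_force: [-0.9, -0.3, 1.2]
gripper_width: -0.001
```

>>> {"fn": "apply_moves", "kwargs": {
  "moves": "1 0 0 0.0125 0 0 0;1 0 0 0 0 0 0"
}}

```text
t: 3.92
eef_pos: [0.5571, 0.0504, 0.1424]
tool_rot: [-0.0, 0.983, -0.185, 0.0]
contact_force: [-1.0, -0.0, 3.4]
gripper_width: -0.002
```

>>> {"fn": "apply_moves", "kwargs": {
  "moves": "1 0 0 0.0125 0 0 0;1 0 0 0 0 0 0;1 0 0 0 0 0 0"
}}

```text
t: 4.17
eef_pos: [0.5572, 0.0503, 0.1413]
tool_rot: [-0.0, 0.983, -0.185, 0.0]
contact_force: [-0.8, -1.3, 6.4]
gripper_width: 0.001
```

>>> {"fn": "apply_moves", "kwargs": {
  "moves": "1 0 0 0.0085 0 0 0;1 0 0 0 0 0 0;1 0 0 0 0 0 0"
}}

```text
t: 4.42
eef_pos: [0.5573, 0.0503, 0.1405]
tool_rot: [-0.0, 0.983, -0.185, 0.0]
contact_force: [-4.4, -1.1, 8.6]
gripper_width: 0.002
```

>>> {"fn": "apply_moves", "kwargs": {
  "moves": "1 0.017 0 0.003 0 0 0;1 0.017 0 0 0 0 0;1 0.017 0 0 0 0 0;1 0 0 0 0 0 0"
}}

```text
t: 4.75
eef_pos: [0.5631, 0.0479, 0.1404]
tool_rot: [-0.0, 0.983, -0.185, 0.0]
contact_force: [-3.5, -1.0, 10.1]
gripper_width: -0.001
```

```bash
cat > look.py <<'E'
from h import *
import sys
p,V=shot('wrist');rect(p,V,[.5811,.0784,-.3776,.0175],sys.argv[1],xr=(-.03,.03),yr=(-.05,.05),m=8)
o=bot.get_obs();print(o['t'],o['eef_pos'].round(4),o['contact_force'].round(1))
E
python3 look.py r3
```

```text
4.8 [0.5631 0.0479 0.1404] [-3.5 -2.   9.4]
```

View pics/r3.png

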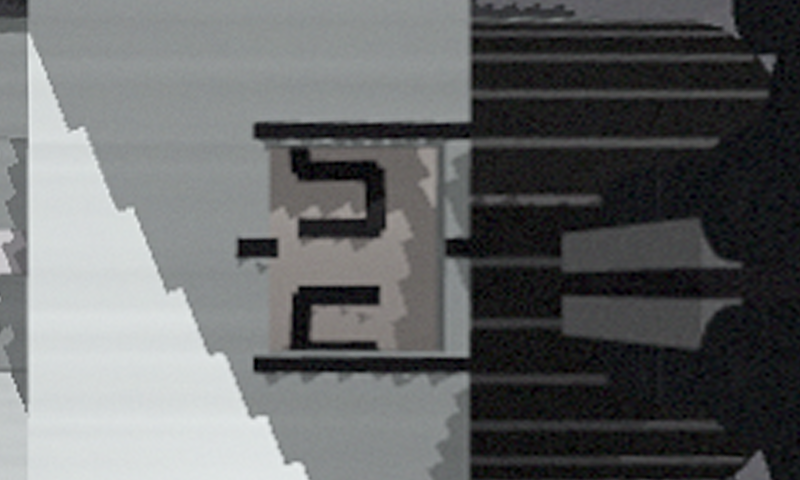

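>>> {"fn": "apply_moves", "kwargs": {
  "moves": "1 0.017 0 0 0 0 0;1 0.017 0 0 0 0 0;1 0.017 0 0 0 0 0;1 0.017 0 0 0 0 0;1 0.017 0 0 0 0 0;1 0 0 0 0 0 0"
}}

```text
t: 5.3
eef_pos: [0.5727, 0.0441, 0.1404]
tool_rot: [-0.0, 0.983, -0.185, 0.0]
contact_force: [-3.3, -1.1, 9.9]
gripper_width: -0.002
```

>>> {"fn": "apply_moves", "kwargs": {
  "moves": "1 0.017 0 0 0 0 0;1 0.017 0 0 0 0 0;1 0.017 0 0 0 0 0;1 0.017 0 0 0 0 0;1 0 0 0 0 0 0;1 0 0 0 0 0 0"
}}

```text
t: 5.8
eef_pos: [0.5806, 0.0411, 0.1403]
tool_rot: [-0.0, 0.983, -0.185, 0.001]
contact_force: [-1.4, -1.1, 7.2]
gripper_width: -0.007
```

```bash
python3 look.py r4
```

```text
5.85 [0.5806 0.0412 0.1403] [-1.6 -0.6  7.4]
```

View pics/r4.png

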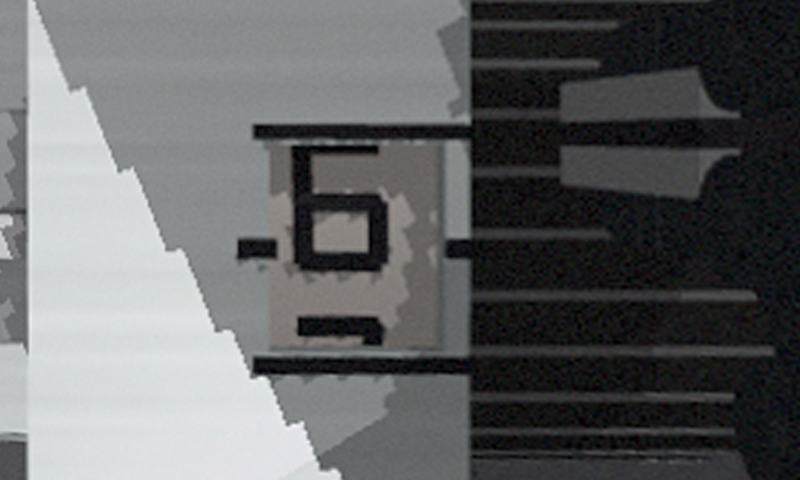

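>>> {"fn": "apply_moves", "kwargs": {
  "moves": "1 0 0 -0.04 0 0 0;1 0 0 -0.04 0 0 0;1 -0.1 0 0 0 0 0;1 -0.1 0 0 0 0 0;1 0 0 0 0 0 0;1 0 0 0.03 0 0 0;1 0 0 0.02 0 0 0;1 0 0 0.015 0 0 0;1 0 0 0.01 0 0 0;1 0 0 0 0 0 0;1 0 0 0 0 0 0"
}}

```text
t: 6.77
eef_pos: [0.5578, 0.0501, 0.1405]
tool_rot: [-0.0, 0.983, -0.185, -0.0]
contact_force: [-3.2, -0.0, 8.4]
gripper_width: -0.003
```

>>> {"fn": "apply_moves", "kwargs": {
  "moves": "1 0 0 0.006 0 0 0;1 0 0 0 0 0 0"
}}

```text
t: 6.93
eef_pos: [0.5578, 0.0501, 0.1399]
tool_rot: [-0.0, 0.983, -0.185, -0.0]
contact_force: [-3.7, 0.3, 9.7]
gripper_width: -0.002
```

```bash
python3 look.py r5
```

```text
6.9833 [0.5578 0.0501 0.14  ] [-4.5 -0.   9.4]
```

View pics/r5.png

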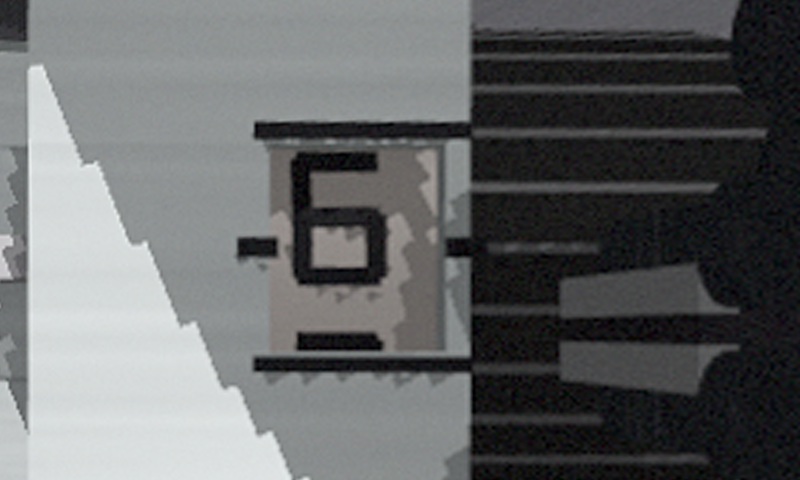

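>>> {"fn": "apply_moves", "kwargs": {
  "moves": "1 0.017 0 0 0 0 0;1 0.017 0 0 0 0 0;1 0.017 0 0 0 0 0;1 0.017 0 0 0 0 0;1 0.017 0 0 0 0 0;1 0.017 0 0 0 0 0;1 0.017 0 0 0 0 0;1 0.017 0 0 0 0 0;1 0.017 0 0 0 0 0;1 0.017 0 0 0 0 0;1 0 0 0 0 0 0"
}}

```text
t: 7.9
eef_pos: [0.5778, 0.0423, 0.1403]
tool_rot: [-0.0, 0.983, -0.185, 0.001]
contact_force: [-1.3, 0.1, 9.1]
gripper_width: 0.004
```

>>> {"fn": "apply_moves", "kwargs": {
  "moves": "1 0 0 -0.04 0 0 0;1 0 0 -0.04 0 0 0;1 -0.075 0 -0.1 0 0 0;1 0 0 0 0 0 0;1 0 0 0 0 0 0"
}}

```text
t: 8.32
eef_pos: [0.5684, 0.0462, 0.1611]
tool_rot: [-0.0, 0.983, -0.185, 0.0]
contact_force: [0.5, 0.1, 0.3]
gripper_width: 0.001
```

```bash
python3 look.py r6
```

```text
8.3667 [0.5682 0.0461 0.1607] [-0.  -0.6 -0.5]
```

View pics/r6.png

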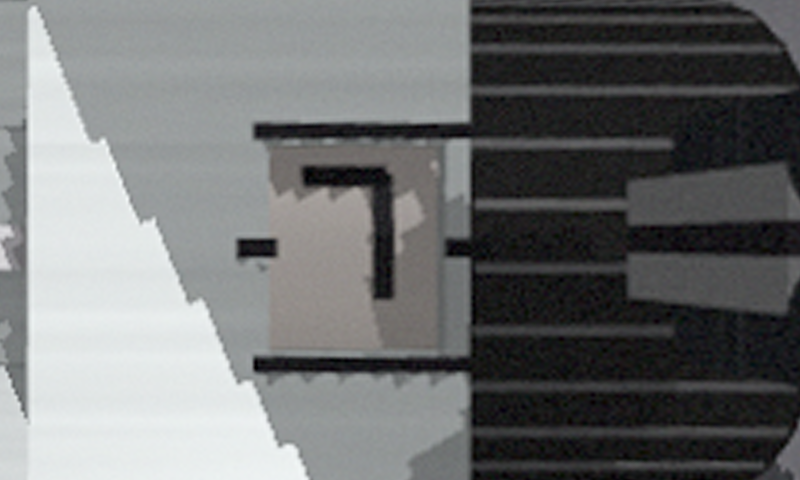

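>>> {"fn": "apply_moves", "kwargs": {
  "moves": "1 0.01 0 0.1 0 0 0;1 0 0 0.04 0 0 0;1 0 0 0.02 0 0 0;1 0 0 0.015 0 0 0;1 0 0 0.005 0 0 0;1 0 0 0 0 0 0;1 0 0 0 0 0 0"
}}

```text
t: 8.95
eef_pos: [0.5693, 0.0451, 0.1397]
tool_rot: [0.0, 0.983, -0.185, -0.0]
contact_force: [-3.2, -0.7, 11.7]
gripper_width: -0.003
```

>>> {"fn": "apply_moves", "kwargs": {
  "moves": "1 -0.005 0 0 0 0 0;1 -0.005 0 0 0 0 0;1 -0.005 0 0 0 0 0;1 0 0 0 0 0 0;1 0 0 0 0 0 0"
}}

```text
t: 9.37
eef_pos: [0.5691, 0.0453, 0.1402]
tool_rot: [0.0, 0.983, -0.186, 0.001]
contact_force: [-0.1, -2.2, 10.6]
gripper_width: 0.002
```

```bash
python3 look.py r7
```

```text
9.4167 [0.569  0.0453 0.1402] [ 0.5 -2.4 10.6]
```

View pics/r7.png

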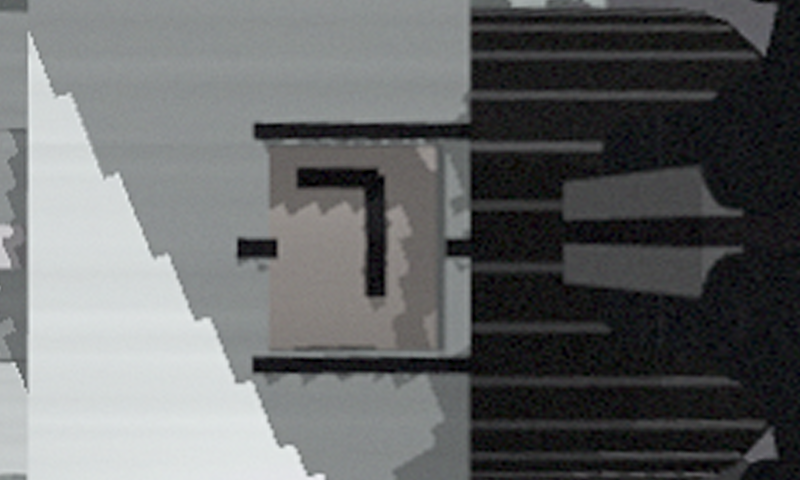

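>>> {"fn": "apply_moves", "kwargs": {
  "moves": "1 -0.015 0 0 0 0 0;1 0 0 0 0 0 0;1 0 0 0 0 0 0"
}}

```text
t: 9.67
eef_pos: [0.568, 0.0458, 0.1404]
tool_rot: [0.0, 0.983, -0.186, 0.002]
contact_force: [1.1, -3.1, 9.7]
gripper_width: 0.002
```

```bash
python3 look.py r8
```

```text
9.7167 [0.568  0.0457 0.1404] [ 1.5 -2.8 10.1]
```

View pics/r8.png

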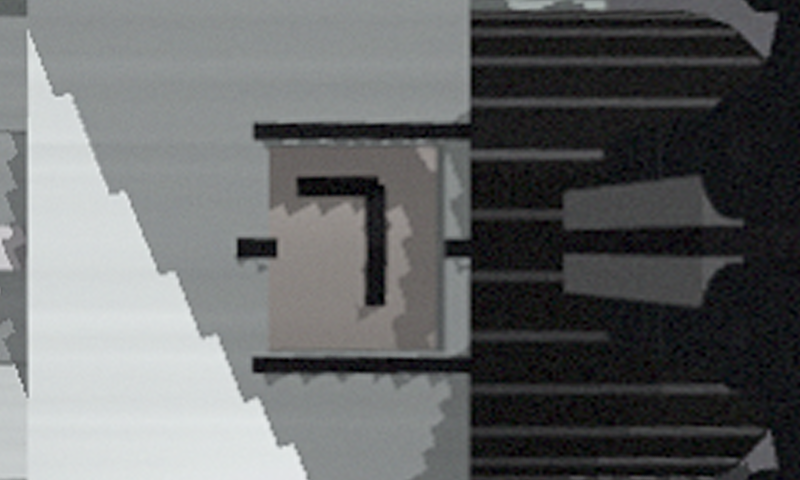

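>>> {"fn": "apply_moves", "kwargs": {
  "moves": "1 -0.009 0 0 0 0 0;1 0 0 0 0 0 0;1 0 0 0 0 0 0"
}}

```text
t: 9.97
eef_pos: [0.5671, 0.0461, 0.1404]
tool_rot: [0.0, 0.983, -0.186, 0.002]
contact_force: [2.0, -3.9, 9.4]
gripper_width: 0.004
```

>>> {"fn": "apply_moves", "kwargs": {
  "moves": "1 0 0 -0.04 0 0 0;1 0 0 -0.1 0 0 0;1 0 0 -0.1 0 0 0;1 0 0 0 0 0 0;1 0 0 0 0 0 0"
}}

```text
t: 10.38
eef_pos: [0.5652, 0.0476, 0.1688]
tool_rot: [-0.0, 0.983, -0.185, 0.001]
contact_force: [-0.6, 0.7, 0.2]
gripper_width: 0.001
```

```bash
python3 look.py r9
```

```text
10.4333 [0.5647 0.0476 0.1682] [-0.2 -0.3 -0.7]
```

View pics/r9.png

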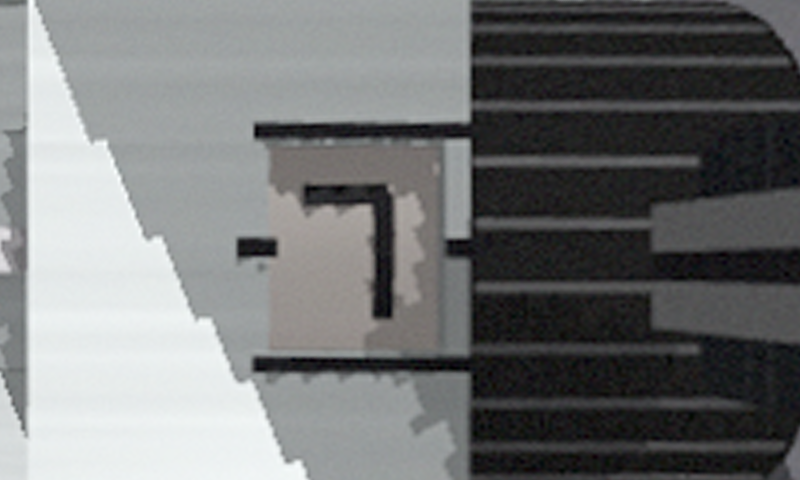

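```bash
python3 - <<'E'
from h import *
for n in ['scene','side']:
    p,V=shot(n)
    for k in ['flask','vblock','test_slug']:
        r=nets.spot_point(p,k)
        if r: print(n,k,atz(p,r[0]['location'],0,V).round(3),r[0]['score'])
E
```

```text
scene flask [0.557 0.341 0.   ] 0.79
scene vblock [ 0.702  0.084 -0.   ] 0.97
side flask [0.548 0.345 0.   ] 0.91
side vblock [0.707 0.082 0.   ] 0.72
side test_slug [0.489 0.135 0.   ] 0.83
```

>>> {"fn": "apply_moves", "kwargs": {
  "moves": "1 0.033 0 -0.12 0 0 0;1 0 -0.28 0 0 0 0;1 0 -0.28 0 0 0 0;1 0 -0.28 0 0 0 0;1 0 -0.28 0 0 0 0;1 0 0 0 0 0 0;1 0 0 0 0 0 0"
}}

```text
t: 11.42
eef_pos: [0.6173, 0.1741, 0.182]
tool_rot: [-0.0, 0.983, -0.183, -0.0]
contact_force: [0.2, -0.8, -0.2]
gripper_width: 0.003
```

```bash
cat > st.py <<'E'
from h import *
o=bot.get_obs();d=o['eef_pos']-np.array([.5811,.0784,0]);c,s=np.cos(-.3776),np.sin(-.3776)
f=o['contact_force']
print('t',o['t'],'stand xyz mm',(1000*np.array([c*d[0]+s*d[1],-s*d[0]+c*d[1],d[2]])).round(1),'F stand',np.round([c*f[0]+s*f[1],-s*f[0]+c*f[1],f[2]],1))
E
python3 st.py; python3 - <<'E'
from h import *
q,V2=shot('scene')
im=cv2.resize(q['image'][130:340,270:480],None,fx=2.8,fy=2.8,interpolation=cv2.INTER_CUBIC);cv2.imwrite('pics/s3c.png',cv2.cvtColor(im,cv2.COLOR_RGB2BGR))
E
```

```text
t 11.4167 stand xyz mm [ -1.6 102.3 182. ] F stand [ 0.4 -0.7 -0.2]
```

View pics/s3c.png

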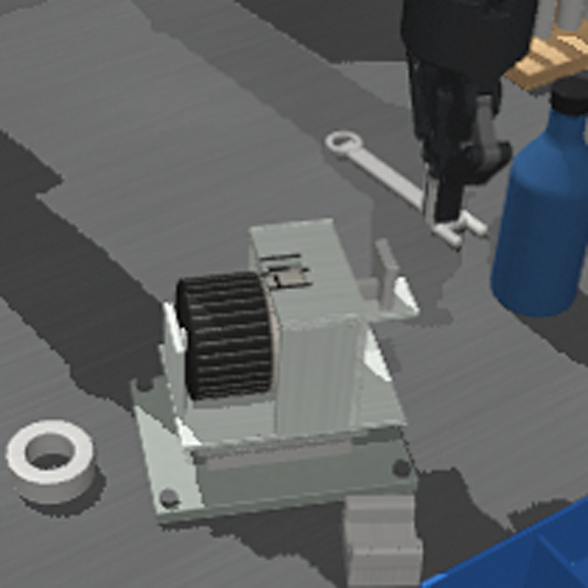

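>>> {"fn": "apply_moves", "kwargs": {
  "moves": "1 0.013 0 0.12 0 0 0;1 0 0 0.12 0 0 0;1 0 0 0.12 0 0 0;1 0 0 0 0 0 0;1 0 0.03 0 0 0 0;1 0 0.03 0 0 0 0;1 0 0.02 0 0 0 0;1 0 0 0 0 0 0;1 0 0 0 0 0 0"
}}

```text
t: 12.22
eef_pos: [0.6158, 0.1613, 0.1402]
tool_rot: [-0.0, 0.983, -0.185, 0.001]
contact_force: [0.1, -0.4, 0.1]
gripper_width: 0.004
```

```bash
python3 st.py; python3 - <<'E'
from h import *
q,V2=shot('scene')
im=cv2.resize(q['image'][170:300,340:470],None,fx=4.5,fy=4.5,interpolation=cv2.INTER_CUBIC);cv2.imwrite('pics/s4c.png',cv2.cvtColor(im,cv2.COLOR_RGB2BGR))
p,V=shot('wrist');save(p,'w4')
E
```

```text
t 12.2167 stand xyz mm [  1.7  89.8 140.2] F stand [ 0.2 -0.3  0.1]
```

View pics/s4c.png

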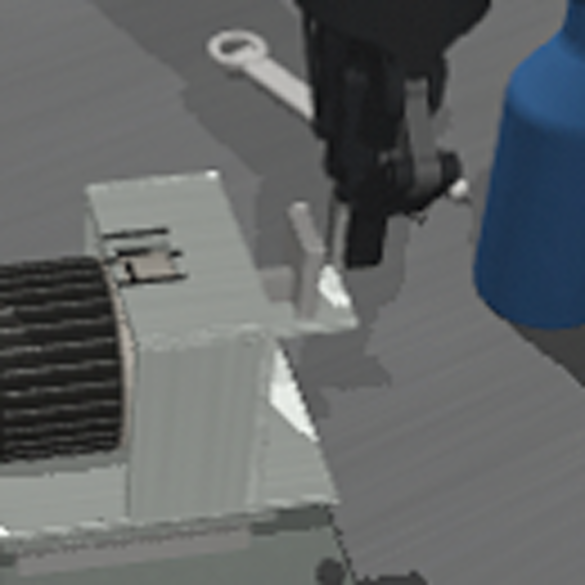

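View pics/w4.png

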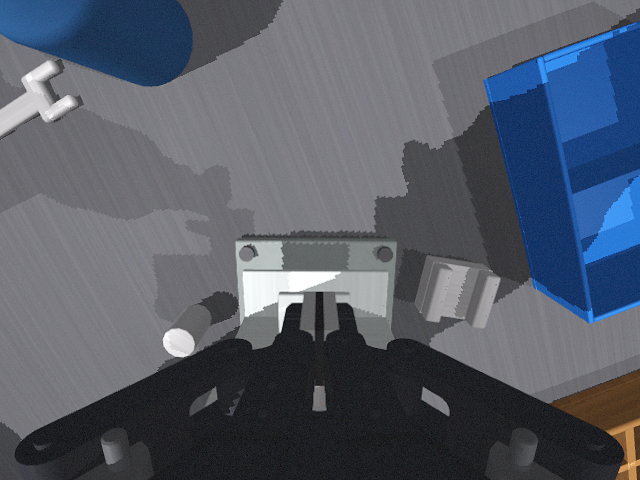

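>>> {"fn": "apply_moves", "kwargs": {
  "moves": "1 0 0.015 0 0 0 0;1 0 0.015 0 0 0 0;1 0 0.015 0 0 0 0;1 0 0.015 0 0 0 0;1 0 0 0 0 0 0"
}}

```text
t: 12.73
eef_pos: [0.6128, 0.1552, 0.1393]
tool_rot: [-0.0, 0.983, -0.185, 0.0]
contact_force: [1.0, 1.5, -1.2]
gripper_width: -0.003
```

```bash
python3 st.py
```

```text
t 12.7333 stand xyz mm [  1.1  83.1 139.3] F stand [ 0.4  1.8 -1.2]
```

In contact (about 2 N at y 83). Pushing on in small steps.

>>> {"fn": "apply_moves", "kwargs": {
  "moves": "1 0 0.015 0 0 0 0;1 0 0.015 0 0 0 0;1 0 0.015 0 0 0 0;1 0 0 0 0 0 0"
}}

```text
t: 13.07
eef_pos: [0.6106, 0.1496, 0.1393]
tool_rot: [0.0, 0.983, -0.185, -0.0]
contact_force: [0.5, 2.4, -0.1]
gripper_width: -0.001
```

```bash
python3 st.py
```

```text
t 13.0667 stand xyz mm [  1.2  77.1 139.3] F stand [-0.4  2.5 -0.1]
```

>>> {"fn": "apply_moves", "kwargs": {
  "moves": "1 0 0.015 0 0 0 0;1 0 0.015 0 0 0 0;1 0 0 0 0 0 0"
}}

```text
t: 13.32
eef_pos: [0.6092, 0.1461, 0.1393]
tool_rot: [0.0, 0.983, -0.185, -0.0]
contact_force: [0.1, 1.4, 0.4]
gripper_width: 0.002
```

```bash
python3 st.py
```

```text
t 13.3167 stand xyz mm [  1.2  73.3 139.3] F stand [-0.4  1.3  0.4]
```

>>> {"fn": "apply_moves", "kwargs": {
  "moves": "1 0 0.01 0 0 0 0;1 0 0.01 0 0 0 0;1 0 0.01 0 0 0 0;1 0 0 0 0 0 0"
}}

```text
t: 13.65
eef_pos: [0.608, 0.1429, 0.1393]
tool_rot: [0.0, 0.983, -0.185, -0.0]
contact_force: [0.3, 3.3, 0.4]
gripper_width: -0.005
```

```bash
python3 st.py
```

```text
t 13.65 stand xyz mm [  1.2  69.9 139.3] F stand [-1.   3.1  0.4]
```

>>> {"fn": "apply_moves", "kwargs": {
  "moves": "1 0 0.01 0 0 0 0;1 0 0 0 0 0 0"
}}

```text
t: 13.82
eef_pos: [0.6076, 0.1419, 0.1393]
tool_rot: [0.0, 0.983, -0.185, -0.0]
contact_force: [-0.1, 1.8, 0.2]
gripper_width: 0.004
```

```bash
python3 st.py
```

```text
t 13.8167 stand xyz mm [  1.2  68.8 139.3] F stand [-0.8  1.6  0.2]
```

>>> {"fn": "apply_moves", "kwargs": {
  "moves": "1 0 0.01 0 0 0 0;1 0 0 0 0 0 0"
}}

```text
t: 13.98
eef_pos: [0.6075, 0.1417, 0.1394]
tool_rot: [-0.001, 0.983, -0.185, 0.0]
contact_force: [0.6, 5.0, -1.7]
gripper_width: 0.002
```

>>> {"fn": "apply_moves", "kwargs": {
  "moves": "1 0 0.01 0 0 0 0;1 0 0 0 0 0 0"
}}

```text
t: 14.15
eef_pos: [0.6075, 0.1417, 0.1394]
tool_rot: [-0.001, 0.983, -0.184, 0.001]
contact_force: [2.9, 6.4, -3.5]
gripper_width: 0.0
```

```bash
python3 st.py
```

```text
t 14.15 stand xyz mm [  1.2  68.6 139.4] F stand [ 0.3  7.  -3.5]
```

>>> {"fn": "apply_moves", "kwargs": {
  "moves": "1 0 0.01 0 0 0 0;1 0 0.005 0 0 0 0;1 0 0 0 0 0 0"
}}

```text
t: 14.4
eef_pos: [0.6074, 0.1416, 0.1395]
tool_rot: [-0.002, 0.983, -0.184, 0.001]
contact_force: [5.2, 10.5, -6.0]
gripper_width: -0.003
```

```bash
python3 st.py
```

```text
t 14.4 stand xyz mm [  1.2  68.5 139.5] F stand [ 1.  11.7 -6. ]
```

>>> {"fn": "apply_moves", "kwargs": {
  "moves": "1 0 -0.1 0 0 0 0;1 0 -0.15 0 0 0 0;1 0 0 -0.25 0 0 0;1 0 0 -0.25 0 0 0;1 0 0.25 0 0 0 0;1 0 0.25 0 0 0 0;1 0 0.25 0 0 0 0;1 0 0.25 0 0 0 0;1 0 0.1 0 0 0 0;1 0 0 0 0 0 0;1 0 0 0 0 0 0"
}}

```text
t: 15.32
eef_pos: [0.5692, 0.0425, 0.1995]
tool_rot: [0.0, 0.983, -0.186, 0.0]
contact_force: [-0.1, -0.5, 0.7]
gripper_width: -0.0
```

```bash
python3 st.py; python3 look.py r10; python3 - <<'E'
from h import *
p,V=shot('wrist');save(p,'w5')
x=[.5811,.0784,-.3776,.0175]
r=nets.spot_point(p,'tab_face');print(r)
# tab outer face top edge location expected
for y in (.074,.058): print(y,proj(p,S2W(x,[[-.015,y,.14],[.015,y,.14],[0,y-.008,.14]]),V).round(1).tolist())
im=p['image'][100:300,200:440];cv2.imwrite('pics/w5c.png',cv2.cvtColor(cv2.resize(im,None,fx=2.9,fy=2.9,interpolation=cv2.INTER_CUBIC),cv2.COLOR_RGB2BGR))
E
```

```text
t 15.3167 stand xyz mm [  2.2 -37.7 199.5] F stand [ 0.1 -0.5  0.7]
15.3667 [0.5695 0.0439 0.1995] [0.7 1.  0.1]
[{'location': [316.6, 78.8], 'score': 0.95}]
0.074 [[284.4, 62.8], [347.0, 63.2], [315.6, 80.6]]
0.058 [[284.9, 97.9], [346.2, 98.2], [315.5, 115.1]]
```

View pics/r10.png

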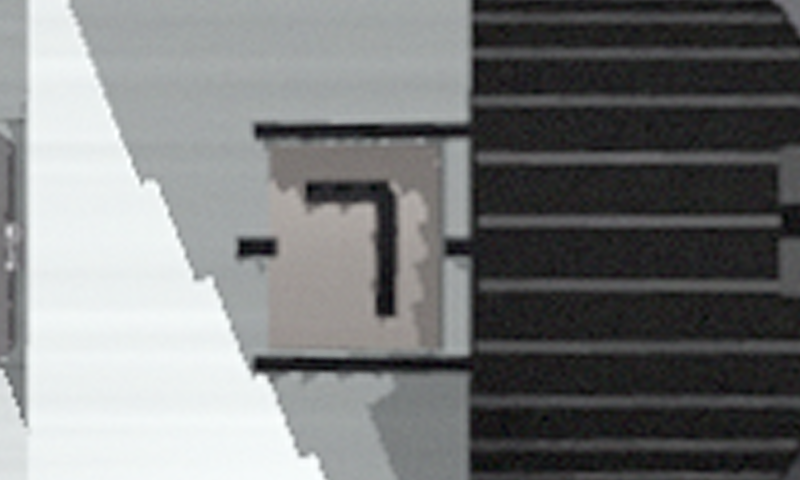

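View pics/w5.png

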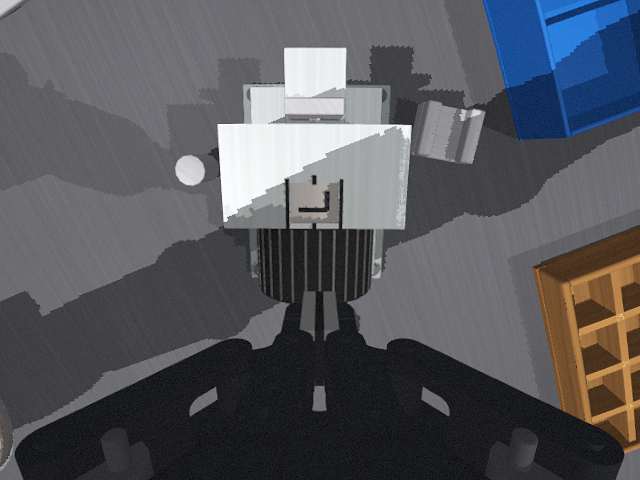

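>>> {"fn": "apply_moves", "kwargs": {
  "moves": "1 0 0 -0.3 0 0 0;1 0 0 -0.3 0 0 0;1 0 0 0 0 0 0;1 0 0 0 0 0 0;1 0 0 0 0 0 0"
}}

```text
t: 15.88
eef_pos: [0.5691, 0.0443, 0.271]
tool_rot: [-0.0, 0.983, -0.184, -0.0]
contact_force: [-0.3, -0.2, 1.0]
gripper_width: -0.001
```

```bash
python3 - <<'E'
from h import *
q,V=shot('scene');save(q,'s9')
print(bot.get_obs()['contact_force'],bot.get_obs()['eef_pos'])
print(bot.hand_in())
E
```

```text
[-0.7026574   0.22994876 -0.31072803] [0.56864832 0.04402301 0.27029732]
the job is handed in; nothing more can be done
None
```

View pics/s9.png

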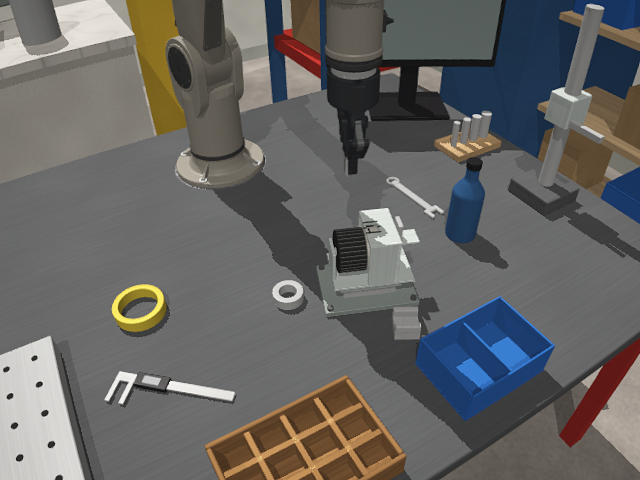

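The head now shows 7 in the window and the locking slide is pushed home. I handed the job in at about 16 s with the gripper clear of the head.

- **Drum:** It started on 5. I rolled it to 7 in two strokes plus a small correction back, pressing with about 7 to 12 N. In the last close view the 7 sat within about 0.3 mm of the index mark.
- **Lock:** The slide moved about 16 mm at roughly 2–3 N and then met a firm stop. I pressed it there with up to about 13 N in total. In the last wrist picture the outer edge of the tab was at row 97, against about 98 predicted for fully home.
- **Rest of the bench:** The final scene picture shows everything else where it started.

**Disagreements:**
- The network points put the head at its lowest position. The cover's corners in the pictures put it about 17 mm higher, and touching the rim at about z 143 mm confirmed that.
- The scene camera's fit alone differed from the wrist camera's by about 5 mm, so I used a fit dominated by the wrist camera.
- After the push, the network's tab point was slightly off the visible tab, so I relied on the picture.

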